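# Sort fired pots by clay onto the ware trays

### The arm

A 7-joint arm with a two-finger parallel gripper is mounted at the origin on the work surface. World frame = base frame: x ahead of the robot, y to its left, z up, the work surface at z = 0. Lengths are in m, angles in rad, forces in N, time in s.
With the tool pointing down it reaches from about 0.4 to 0.85 m from the base axis. Payload 10.4 kg.
Tool frame: the origin (TCP) lies between the finger pads; the fingertips stand 11 mm ahead of it and the grasp point (between the pads) lies 8 mm behind it (tip_reach is the distance from the TCP to the fingertips, in m); z points along the fingers, y is the line along which they close (so a half turn about z gives the same grasp; the last joint's range is limited). The gripper opens to 85 mm and grips with 20 to 120 N. Pads are 22 mm wide; open, the fingers measure 114 mm over their backs; the gripper's body (76 mm by 85 mm) begins 54 mm behind the grasp point. The pads swing forward as they close: fully open they stand 13 mm farther back than shut.
Start: joints at [-1.333, 0.332, -0.065, 1.46, 0.022, 1.35, -0.088], TCP at [0.161, 0.604, 0.242] pointing down, gripper open.
Joint ranges: [-2.6, 2.6], [-0.5, 2.12], [-1.47, 1.34], [0.16, 2.42], [-1.27, 4.41], [0.06, 2.06], [-2.6, 2.6]. Speed limits (rad/s): [2.22, 2.22, 2.79, 2.79, 3.14, 3.14, 3.14].

### API

Orientations are given as a unit quaternion [x, y, z, w].
In Python, from workcell import * gives the robot as it stands.
- The arm moves only by the shell command python3 -m inch 'ROWS' [OPENING] [FORCE]. ROWS is JSON, a list of rows, each an object with "slide": the shift along the world's x, y, z in m, a list of three; "yaw": the turn about the world's z in rad. A call has 1 to 20 rows; each row is the pose to reach, as a shift and turn from the pose commanded when the call began; what a row does not reach only later rows make up. A row lasts 1/12 s, in which the tool goes at most 41.7 mm and 7.16 degrees, less where a joint would pass 70% of its speed; a pose out of reach is approached as far as the arm can. A call with a gripper value outside its range is refused whole. OPENING is the closure in counts, from 0 (fully open) to 255 (shut), set as the call begins (- or left out, the last holds). The fingers move at their own pace and stop on an object; FORCE is the grip in N (left out, the last holds). Time passes only in rows, so rows that repeat a pose let the fingers close. It gives the time, the measured TCP pose, the force, the opening and the grip force at its end, in the units of the state.
- get_obs(): the state, without advancing time (a new reading comes with each control period).
- camera(name): name is "scene" or "top" or "wrist"; returns a dict with "frame" (384x512x3 uint8, red, green, blue), "fx", "fy", "cx", "cy" (pixels), "extrinsics" (4x4, takes a point from world to camera coordinates). Camera axes: x right, y down, z forward; pixel columns grow to the right and rows downward; lengths in m; the calibration is good to about 2 mm. A picture is of the moment at which its call begins. There is no depth.
- hand_in(): hands the job in; it is judged then, once.
The state is a dict: "clock": time; "joint_pos": joint angles; "joint_velocities": joint speeds; "tau": joint torques, N m; "position": TCP position; "ee_rot": TCP orientation; "ft_force": force on the tool from outside, world axes, zero at the start; "torque": the same for the moment, N m; "grip_width": opening from 0.0 (shut) to 1.0 (fully open); "grasp_force": force on a finger pad.
Only numpy, scipy, OpenCV 4.12 (cv2) and the standard library are available. Lean on these libraries where they do the work, as an engineer would, in place of code of your own. Each camera call takes 0.05 s, during which the arm holds its last target. There are 200 camera calls.

### The job

Sort the five small fired pots by their clay for the next firing: set each one upright and flat inside the ware tray whose sample chip has the same colour (terracotta, white or black), with pots that share a tray not touching each other. Do not tip any pot over on the way, and leave the unfired bowl on the banding wheel undisturbed.

Things in the scene. Friction and masses are not known exactly. Their poses are not given: they have to be found in the camera images.
- red_cup: Round terracotta cup, hollow and open at the top, straight-sided, 60 mm in diameter (54 mm at the foot), 50 mm high, about 0.14 kg. Stands upright on the table at the start; origin at the centre of its underside, z up its axis.
- red_trough: Oblong terracotta planter trough, open at the top, 90 mm long (its x) by 48 mm wide (its y), 40 mm high, walls 5 mm, about 0.16 kg. Stands upright on the table at the start; origin at the centre of its underside, z up its axis.
- white_cup: Round white cup, hollow and open at the top, straight-sided, 64 mm in diameter (56 mm at the foot), 46 mm high, about 0.14 kg. Stands upright on the table at the start; origin at the centre of its underside, z up its axis.
- white_square: Square white pot, open at the top, 50 x 50 mm (sides along its x and y), 52 mm high, walls 5 mm, about 0.15 kg. Stands upright on the table at the start; origin at the centre of its underside, z up its axis.
- black_beaker: Round black beaker, hollow and open at the top, straight-sided, 50 mm in diameter (46 mm at the foot), 58 mm high, about 0.13 kg. Stands upright on the table at the start; origin at the centre of its underside, z up its axis.
- tray_red: Fixed ware tray, grey floor, dark wood lips; terracotta-red sample chip 36 x 80 mm (top at 12 mm) outside the far long side. Outside 120 (x) by 220 mm (y), inside 110 x 210; floor 6 mm, lips 12 mm above the table. Origin on the table under the tray's centre; x level, across the tray towards the chip (chip centre at x = 82 mm); y along the tray; z up.
- tray_white: Fixed ware tray, grey floor, dark wood lips; white sample chip 36 x 80 mm (top at 12 mm) outside the far long side. Outside 120 (x) by 220 mm (y), inside 110 x 210; floor 6 mm, lips 12 mm above the table. Origin on the table under the tray's centre; x level, across the tray towards the chip (chip centre at x = 82 mm); y along the tray; z up.
- tray_black: Fixed ware tray, grey floor, dark wood lips; black sample chip 36 x 80 mm (top at 12 mm) outside the far long side. Outside 120 (x) by 220 mm (y), inside 110 x 210; floor 6 mm, lips 12 mm above the table. Origin on the table under the tray's centre; x level, across the tray towards the chip (chip centre at x = 82 mm); y along the tray; z up.
- raw_bowl: Unfired grey-brown bowl, 110 mm across the rim, 65 mm high, resting loose on the square board of a banding wheel at the left side of the table (the board's top is 50 mm above the table). To be left where it stands. Origin at the centre of its underside.
Mind the look-alikes: they are no part of the job. What is shaped like the red_trough but blue or yellow is not meant.

How it is judged:
By the outcome, as a careful person would: the job done as asked, in the order asked, and still so for the second after the job is handed in, with the robot touching nothing.
It also fails if it takes over 106 s, if anything falls off the work surface, if the arm or the gripper's body presses on something with over 40 N, if the wrist force passes 120 N, or if a joint passes its speed limit or range.

## Working session

There is one attempt and no reset: what is moved stays moved. The work goes in short steps, Python scripts to look and compute and a shell command to move; the robot and the scene stay as the last step left them, time stands still between calls to the robot, and variables do not carry over. Pictures are saved under pics/ and viewed, at most 14 in all, crops included, and the job is handed in when it is done.

```bash
ls; mkdir -p pics
python3 - <<'E'
from workcell import *
import cv2,numpy as np
o=get_obs();print(o)
for n in("top","scene"):
    c=camera(n);cv2.imwrite(f"pics/{n}0.png",cv2.resize(c["frame"][:,:,::-1],(800,600)));print(n,c["fx"],c["fy"],c["cx"],c["cy"],np.round(c["extrinsics"],3).tolist())
E
```

```text
pics
{'clock': 0.0, 'joint_pos': array([-1.33259312,  0.33285646, -0.06470375,  1.46095803,  0.02162502,
        1.34987529, -0.08851267]), 'joint_velocities': array([ 9.40247151e-05, -6.10725153e-05, -2.15866357e-03, -1.46921068e-03,
       -2.31876624e-03, -7.87349400e-04, -1.48623025e-03]), 'tau': array([-7.44233766e-04, -6.25456023e+01,  4.85029828e-02, -3.91603661e+01,
        1.61165348e-02,  9.89844615e-03, -7.28785778e-06]), 'position': array([0.16107793, 0.60351535, 0.24151758]), 'ee_rot': array([ 1.30023533e-01,  9.91510661e-01, -6.98793213e-04, -4.71383084e-05]), 'ft_force': array([-0.23824488,  0.41246858, -0.45339263]), 'torque': array([ 0.00997658,  0.00317891, -0.01531962]), 'grasp_force': 0.0, 'grip_width': 1.0035058248152506}
top 356.0579824379562 356.0579824379562 255.15731407036134 186.2352741015688 [[0.019, -1.0, 0.0, 0.138], [-0.998, -0.019, -0.054, 0.428], [0.054, 0.001, -0.999, 1.113], [0.0, 0.0, 0.0, 1.0]]
scene 348.61981022086457 348.61981022086457 254.67274478443815 187.28872874240648 [[-0.501, 0.865, -0.01, 0.103], [0.697, 0.397, -0.596, -0.33], [-0.512, -0.305, -0.803, 1.281], [0.0, 0.0, 0.0, 1.0]]
```

View pics/top0.png

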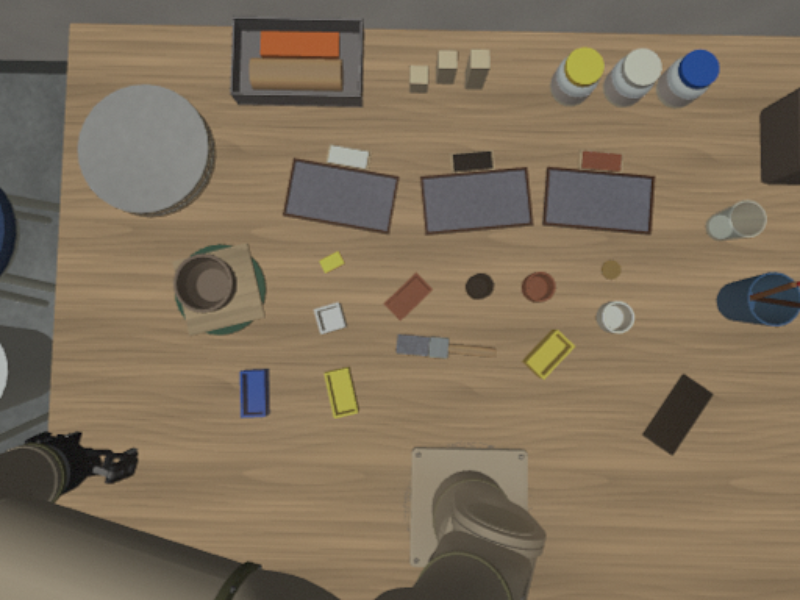

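View pics/scene0.png

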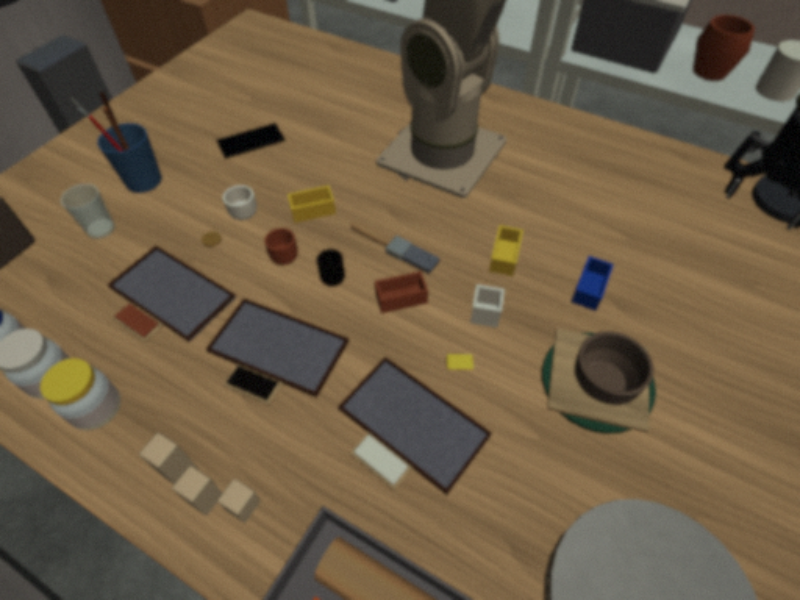

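The top view (800x600 px) shows these items:
- **Trays:** white (341,196), black (476,200), red (599,200).
- **Pots:** white square (330,318), trough (408,296), beaker (480,286), red cup (538,287), white cup (616,317).
- **Bowl:** (207,284).

The scene view agrees with this. Next I'll measure positions.

```bash
cat > h.py <<'E'
from workcell import *
import cv2,numpy as np
def ray(c,px,z):
    E=np.array(c["extrinsics"]);R,t=E[:3,:3],E[:3,3];o=-R.T@t
    px=np.atleast_2d(np.asarray(px,float))
    d=np.c_[(px[:,0]-c["cx"])/c["fx"],(px[:,1]-c["cy"])/c["fy"],np.ones(len(px))]@R
    return (o+d*((z-o[2])/d[:,2])[:,None])[:,:2]
def blob(m,seed,ro):
    n,l,s,ce=cv2.connectedComponentsWithStats(m.astype(np.uint8))
    w=[i for i in range(1,n) if s[i,4]>15]
    i=min(w,key=lambda i:np.hypot(*(ce[i]-seed)))
    cs,_=cv2.findContours((l==i).astype(np.uint8),cv2.RETR_EXTERNAL,cv2.CHAIN_APPROX_NONE)
    return max(cs,key=cv2.contourArea)[:,0,:].astype(np.float32)
E
cat > m.py <<'E'
from h import *
def masks(f):
    hsv=cv2.cvtColor(f,cv2.COLOR_RGB2HSV);H,S,V=[hsv[...,i].astype(int) for i in range(3)]
    return dict(red=((H<9)|(H>172))&(S>95)&(V>35),white=(S<40)&(V>130),black=(V<45),
      tray=((S<60)&(V<125))|(V<75))
objs=dict(white_square=("white",330,318,.052),red_trough=("red",408,296,.04),black_beaker=("black",480,286,.058),red_cup=("red",538,287,.05),white_cup=("white",616,317,.046),tray_white=("tray",341,196,.012),tray_black=("tray",476,200,.012),tray_red=("tray",599,200,.012))
c=camera("top");m=masks(c["frame"])
dbg=c["frame"].copy()
for n,(k,x,y,h) in objs.items():
    p=blob(m[k],np.array([x,y])*.64,30)
    cv2.drawContours(dbg,[p.astype(int)[:,None]],-1,(0,255,0),1)
    w=ray(c,p,h if 'tray' in n else h*.7).astype(np.float32)
    r=cv2.minAreaRect(w);q=r[2] if r[1][0]>r[1][1] else r[2]-90
    print(n,np.round(r[0],3),np.round(r[1],3),"long axis deg",round(q,1))
print("bowl",ray(c,[[207*.64,284*.64]],.115))
cv2.imwrite("pics/dbg.png",cv2.resize(dbg[90:250,100:450,::-1],(800,366),interpolation=0))
E
python3 m.py
```

```text
white_square [0.368 0.283] [0.051 0.051] long axis deg 17.5
red_trough [ 0.698 -0.244] [0.051 0.03 ] long axis deg 86.3
black_beaker [0.923 0.483] [0.071 0.009] long axis deg 2.0
red_cup [ 0.695 -0.242] [0.05 0.03] long axis deg 86.3
white_cup [ 0.382 -0.287] [0.059 0.062] long axis deg -88.9
tray_white [0.618 0.269] [0.216 0.117] long axis deg 81.0
tray_black [ 0.613 -0.007] [0.118 0.216] long axis deg -83.6
tray_red [ 0.619 -0.256] [0.219 0.119] long axis deg 86.0
bowl [[0.4254132  0.49873124]]
```

View pics/dbg.png

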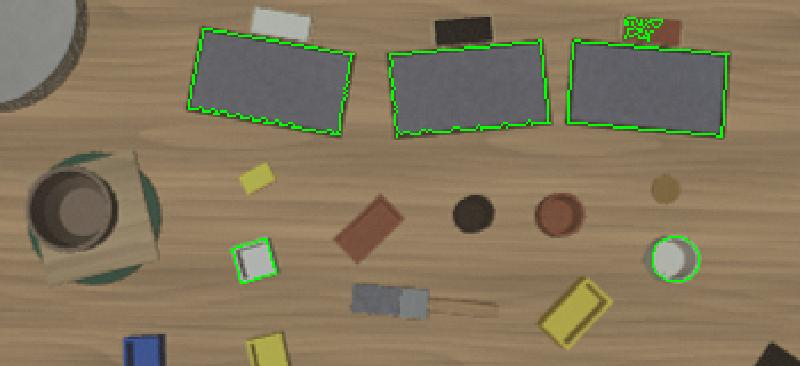

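Trays, white square and white cup are outlined well, but the red and black masks missed. I'll fix those thresholds.

```bash
sed -i 's/^c=camera("top");m=masks.*/c=camera("top");m=masks(c["frame"]);hs=cv2.cvtColor(c["frame"],cv2.COLOR_RGB2HSV);print([hs[int(y*.64),int(x*.64)].tolist() for x,y in [(408,296),(480,286),(538,287),(545,290),(450,300),(510,290)]])/; s/red=((H<9)|(H>172))&(S>95)&(V>35)/red=((H<11)|(H>172))\&(S>75)\&(V>30)\&(V<150)/; s/black=(V<45)/black=(V<75)/' m.py; python3 m.py
```

```text
[[9, 126, 121], [14, 58, 57], [9, 124, 119], [9, 126, 121], [17, 90, 147], [17, 87, 147]]
white_square [0.369 0.284] [0.052 0.051] long axis deg 17.5
red_trough [0.415 0.129] [0.044 0.086] long axis deg -43.9
black_beaker [ 0.438 -0.011] [0.045 0.053] long axis deg -62.4
red_cup [ 0.438 -0.13 ] [0.055 0.061] long axis deg -62.9
white_cup [ 0.382 -0.287] [0.059 0.062] long axis deg -88.9
tray_white [0.618 0.27 ] [0.216 0.117] long axis deg 81.0
tray_black [ 0.613 -0.007] [0.118 0.216] long axis deg -83.6
tray_red [ 0.619 -0.256] [0.219 0.119] long axis deg 86.0
bowl [[0.4254132  0.49873124]]
```

View pics/dbg.png

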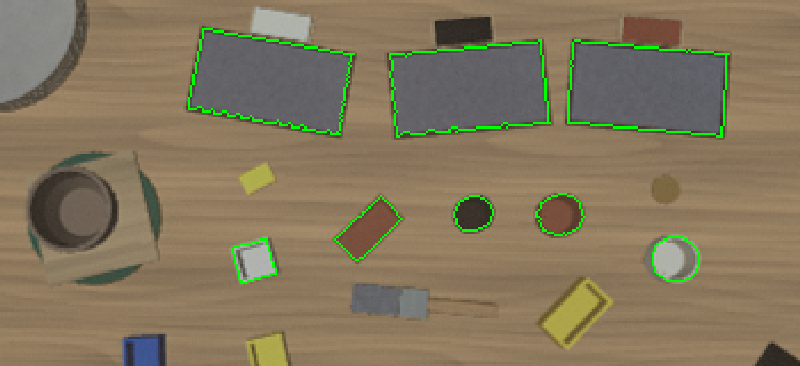

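The outlines are now all good, so I'll move above the white square.

```bash
python3 -m inch '[{"slide":[0.208,-0.32,-0.1],"yaw":-1.0},{"slide":[0.208,-0.32,-0.1],"yaw":-1.0},{"slide":[0.208,-0.32,-0.1],"yaw":-1.0},{"slide":[0.208,-0.32,-0.1],"yaw":-1.0},{"slide":[0.208,-0.32,-0.1],"yaw":-1.0},{"slide":[0.208,-0.32,-0.1],"yaw":-1.0},{"slide":[0.208,-0.32,-0.1],"yaw":-1.0},{"slide":[0.208,-0.32,-0.1],"yaw":-1.0},{"slide":[0.208,-0.32,-0.1],"yaw":-1.0},{"slide":[0.208,-0.32,-0.1],"yaw":-1.0},{"slide":[0.208,-0.32,-0.1],"yaw":-1.0},{"slide":[0.208,-0.32,-0.1],"yaw":-1.0},{"slide":[0.208,-0.32,-0.1],"yaw":-1.0},{"slide":[0.208,-0.32,-0.1],"yaw":-1.0}]' 0 40
cat > w.py <<'E'
from h import *
import sys
c=camera("wrist");E=np.array(c["extrinsics"]);o=get_obs();f=c["frame"].copy()
x,y,q=o["position"],o["ee_rot"],0
print(np.round(o["position"],4),"close deg",np.degrees(np.arctan2(2*q,1)) if 0 else round(np.degrees(np.arctan2(2*o["ee_rot"][1]**2-1,2*o["ee_rot"][0]*o["ee_rot"][1])),1),"t",round(o["clock"],2))
k=sys.argv[1];h=float(sys.argv[2])
hs=cv2.cvtColor(f,cv2.COLOR_RGB2HSV).astype(int);H,S,V=hs[...,0],hs[...,1],hs[...,2]
m=dict(red=((H<12)|(H>172))&(S>75)&(V>30)&(V<170),white=(S<45)&(V>130),black=(V<75))[k]
P=E[:3,:3]@[o["position"][0],o["position"][1],h]+E[:3,3];s=np.array([c["fx"]*P[0]/P[2]+c["cx"],c["fy"]*P[1]/P[2]+c["cy"]])
print("seed px",s.round());m=cv2.morphologyEx(m.astype(np.uint8),cv2.MORPH_OPEN,np.ones((5,5)))
n,l,st,ce=cv2.connectedComponentsWithStats(m);i=max(range(1,n),key=lambda i:st[i,4]-5*np.hypot(*(ce[i]-s))**1.5)
cs=cv2.findContours((l==i).astype(np.uint8),0,1)[0];p=max(cs,key=cv2.contourArea)
w=ray(c,p[:,0],h).astype(np.float32);r=cv2.minAreaRect(w);print(np.round(r[0],4),np.round(r[1],3),round(r[2],1))
print("enclosing",cv2.minEnclosingCircle(w))
cv2.drawContours(f,[p],-1,(0,255,0),1);cv2.circle(f,tuple(int(v) for v in s),3,(255,0,255),-1)
cv2.imwrite(sys.argv[3],f[:,:,::-1])
E
python3 w.py white .052 pics/w1.png
```

```text
clock: 1.37
position: [0.3686, 0.2852, 0.1426]
ee_rot: [0.589, 0.808, 0.0, -0.0]
ft_force: [-0.6, 0.2, 0.8]
grip_width: 1.002
grasp_force: 0.0
[0.3686 0.2851 0.1426] close deg 17.9 t 1.42
seed px [256. 198.]
[0.3687 0.2862] [0.05  0.058] 17.9
enclosing ((0.3691912889480591, 0.2842450439929962), 0.03673490509390831)
```

View pics/w1.png

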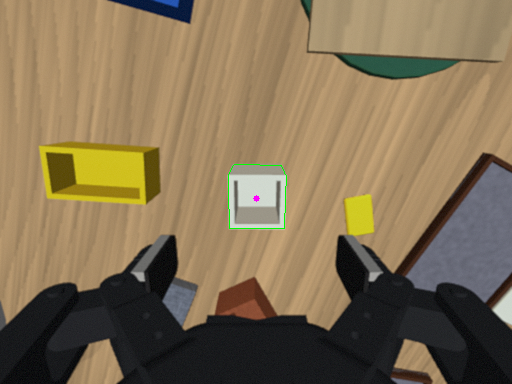

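The square is centred under the tool (256,198) and its sides line up with the fingers. I'll descend and grip.

```bash
python3 -m inch '[{"slide":[0,-0.0005,-0.04],"yaw":0},{"slide":[0,-0.0005,-0.08],"yaw":0},{"slide":[0,-0.0005,-0.105],"yaw":0},{"slide":[0,-0.0005,-0.118],"yaw":0},{"slide":[0,-0.0005,-0.118],"yaw":0}]'
python3 -m inch '[{"slide":[0,0,0],"yaw":0},{"slide":[0,0,0],"yaw":0},{"slide":[0,0,0],"yaw":0},{"slide":[0,0,0],"yaw":0},{"slide":[0,0,0],"yaw":0},{"slide":[0,0,0],"yaw":0},{"slide":[0,0,0],"yaw":0},{"slide":[0,0,0],"yaw":0},{"slide":[0,0,0],"yaw":0},{"slide":[0,0,0],"yaw":0}]' 255 40
```

```text
clock: 1.83
position: [0.3671, 0.2827, 0.0216]
ee_rot: [0.589, 0.808, -0.002, -0.0]
ft_force: [-0.2, -0.1, -0.5]
grip_width: 1.001
grasp_force: 0.0
clock: 2.67
position: [0.3699, 0.2845, 0.0258]
ee_rot: [0.589, 0.808, 0.001, 0.0]
ft_force: [-0.9, 0.7, 7.5]
grip_width: 0.582
grasp_force: 42.3
```

```bash
python3 -m inch '[{"slide":[0,0,0.02],"yaw":0},{"slide":[0,0,0.05],"yaw":0},{"slide":[0,0,0.07],"yaw":0},{"slide":[0.03,0.005,0.07],"yaw":0},{"slide":[0.065,0.01,0.07],"yaw":0},{"slide":[0.1,0.016,0.07],"yaw":0},{"slide":[0.135,0.021,0.07],"yaw":0},{"slide":[0.17,0.026,0.07],"yaw":0},{"slide":[0.205,0.032,0.07],"yaw":0},{"slide":[0.24,0.037,0.07],"yaw":0},{"slide":[0.258,0.04,0.07],"yaw":0},{"slide":[0.258,0.04,0.07],"yaw":0},{"slide":[0.258,0.04,0.07],"yaw":0},{"slide":[0.258,0.04,0.045],"yaw":0},{"slide":[0.258,0.04,0.025],"yaw":0},{"slide":[0.258,0.04,0.014],"yaw":0},{"slide":[0.258,0.04,0.008],"yaw":0},{"slide":[0.258,0.04,0.006],"yaw":0},{"slide":[0.258,0.04,0.006],"yaw":0}]'
```

```text
clock: 4.25
position: [0.6267, 0.3238, 0.0319]
ee_rot: [0.589, 0.808, 0.0, -0.0]
ft_force: [-2.4, -0.5, 2.2]
grip_width: 0.585
grasp_force: 43.2
```

```bash
python3 -m inch '[{"slide":[0,0,0],"yaw":0},{"slide":[0,0,0],"yaw":0},{"slide":[0,0,0],"yaw":0},{"slide":[0,0,0],"yaw":0},{"slide":[0,0,0.03],"yaw":0},{"slide":[0,0,0.07],"yaw":0},{"slide":[0,0,0.11],"yaw":0},{"slide":[-0.025,-0.023,0.11],"yaw":0.1},{"slide":[-0.05,-0.046,0.11],"yaw":0.2},{"slide":[-0.075,-0.069,0.11],"yaw":0.3},{"slide":[-0.1,-0.092,0.11],"yaw":0.4},{"slide":[-0.125,-0.115,0.11],"yaw":0.49},{"slide":[-0.15,-0.138,0.11],"yaw":0.49},{"slide":[-0.175,-0.161,0.11],"yaw":0.49},{"slide":[-0.2,-0.184,0.11],"yaw":0.49},{"slide":[-0.212,-0.195,0.11],"yaw":0.49},{"slide":[-0.212,-0.195,0.11],"yaw":0.49},{"slide":[-0.212,-0.195,0.11],"yaw":0.49},{"slide":[-0.212,-0.195,0.11],"yaw":0.49}]' 0
python3 w.py red .04 pics/w2.png
```

```text
clock: 5.83
position: [0.4158, 0.129, 0.1408]
ee_rot: [0.376, 0.927, 0.001, 0.0]
ft_force: [0.2, 0.4, -0.7]
grip_width: 1.002
grasp_force: 0.0
[0.4159 0.1291 0.1406] close deg 45.9 t 5.88
seed px [256. 195.]
[0.4144 0.1302] [0.047 0.093] 45.0
enclosing ((0.4144802987575531, 0.12932154536247253), 0.0508761890232563)
```

View pics/w2.png

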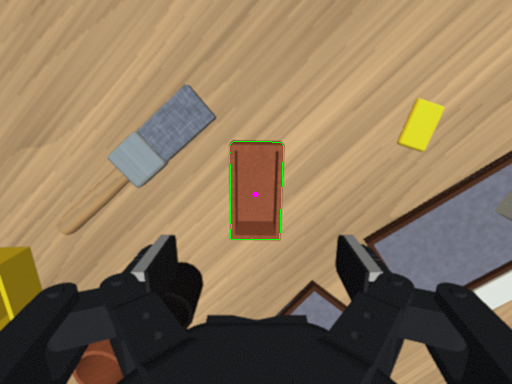

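The trough is centred at (256,190) and aligned with the fingers, and the brush is clear of them. I'll descend and grip.

```bash
python3 -m inch '[{"slide":[-0.001,0.001,-0.04],"yaw":0},{"slide":[-0.001,0.001,-0.08],"yaw":0},{"slide":[-0.001,0.001,-0.108],"yaw":0},{"slide":[-0.001,0.001,-0.119],"yaw":0},{"slide":[-0.001,0.001,-0.119],"yaw":0},{"slide":[-0.001,0.001,-0.119],"yaw":0}]'
python3 -m inch '[{"slide":[0,0,0],"yaw":0},{"slide":[0,0,0],"yaw":0},{"slide":[0,0,0],"yaw":0},{"slide":[0,0,0],"yaw":0},{"slide":[0,0,0],"yaw":0},{"slide":[0,0,0],"yaw":0},{"slide":[0,0,0],"yaw":0},{"slide":[0,0,0],"yaw":0},{"slide":[0,0,0],"yaw":0}]' 255 40
```

```text
clock: 6.38
position: [0.4144, 0.1296, 0.0211]
ee_rot: [0.376, 0.927, -0.001, -0.0]
ft_force: [0.6, 0.1, 0.9]
grip_width: 0.998
grasp_force: 0.0
clock: 7.13
position: [0.415, 0.1298, 0.0225]
ee_rot: [0.376, 0.927, 0.001, 0.001]
ft_force: [-0.6, 0.1, 6.7]
grip_width: 0.558
grasp_force: 41.1
```

```bash
python3 -m inch '[{"slide":[0,0,0.03],"yaw":0},{"slide":[0,0,0.065],"yaw":0},{"slide":[0,0,0.09],"yaw":0},{"slide":[0.017,-0.028,0.09],"yaw":-0.1},{"slide":[0.034,-0.056,0.09],"yaw":-0.2},{"slide":[0.052,-0.084,0.09],"yaw":-0.3},{"slide":[0.069,-0.112,0.09],"yaw":-0.4},{"slide":[0.086,-0.14,0.09],"yaw":-0.5},{"slide":[0.104,-0.168,0.09],"yaw":-0.6},{"slide":[0.121,-0.196,0.09],"yaw":-0.7},{"slide":[0.138,-0.224,0.09],"yaw":-0.8},{"slide":[0.155,-0.252,0.09],"yaw":-0.87},{"slide":[0.172,-0.28,0.09],"yaw":-0.87},{"slide":[0.19,-0.308,0.09],"yaw":-0.87},{"slide":[0.207,-0.336,0.09],"yaw":-0.87},{"slide":[0.207,-0.336,0.09],"yaw":-0.87},{"slide":[0.207,-0.336,0.09],"yaw":-0.87}]'
python3 -m inch '[{"slide":[0,0,-0.03],"yaw":0},{"slide":[0,0,-0.06],"yaw":0},{"slide":[0,0,-0.075],"yaw":0},{"slide":[0,0,-0.082],"yaw":0},{"slide":[0,0,-0.084],"yaw":0},{"slide":[0,0,-0.084],"yaw":0}]'
```

```text
clock: 8.55
position: [0.621, -0.2088, 0.1112]
ee_rot: [0.732, 0.681, -0.0, 0.0]
ft_force: [-0.5, 0.5, -1.2]
grip_width: 0.55
grasp_force: 42.7
clock: 9.05
position: [0.6212, -0.2058, 0.0285]
ee_rot: [0.731, 0.682, 0.0, -0.0]
ft_force: [0.2, -0.4, -1.1]
grip_width: 0.552
grasp_force: 43.0
```

```bash
python3 -m inch '[{"slide":[0,0,0],"yaw":0},{"slide":[0,0,0],"yaw":0},{"slide":[0,0,0],"yaw":0},{"slide":[0,0,0],"yaw":0},{"slide":[0,0,0.03],"yaw":0},{"slide":[0,0,0.07],"yaw":0},{"slide":[0,0,0.115],"yaw":0},{"slide":[-0.03,0.012,0.115],"yaw":0},{"slide":[-0.065,0.027,0.115],"yaw":0},{"slide":[-0.1,0.041,0.115],"yaw":0},{"slide":[-0.135,0.056,0.115],"yaw":0},{"slide":[-0.165,0.068,0.115],"yaw":0},{"slide":[-0.184,0.076,0.115],"yaw":0},{"slide":[-0.184,0.076,0.115],"yaw":0},{"slide":[-0.184,0.076,0.115],"yaw":0},{"slide":[-0.184,0.076,0.115],"yaw":0}]' 0
python3 w.py red .05 pics/w3.png
```

```text
clock: 10.38
position: [0.438, -0.1308, 0.1429]
ee_rot: [0.731, 0.682, 0.001, 0.001]
ft_force: [0.5, -0.3, -0.2]
grip_width: 1.0
grasp_force: 0.0
[ 0.4381 -0.131   0.1427] close deg -4.0 t 10.43
seed px [256. 198.]
[ 0.4398 -0.1262] [0.062 0.058] 86.0
enclosing ((0.43978825211524963, -0.12645839154720306), 0.03183002769947052)
```

View pics/w3.png

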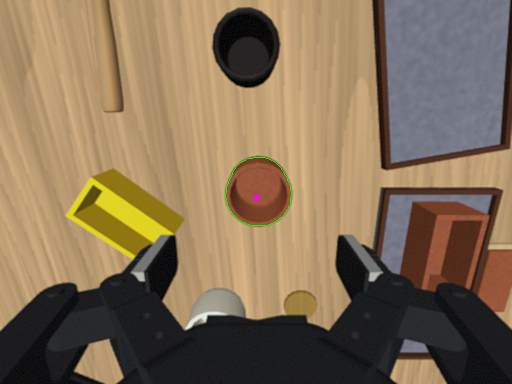

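The red cup is at (259,191). Its corner neighbour, the yellow trough, has its nearest corner at (183,218), close to the left finger. I'll close the fingers slightly before descending.

```bash
python3 -m inch '[{"slide":[0.0015,0.0025,-0.03],"yaw":0},{"slide":[0.0015,0.0025,-0.06],"yaw":0},{"slide":[0.0015,0.0025,-0.09],"yaw":0},{"slide":[0.0015,0.0025,-0.11],"yaw":0},{"slide":[0.0015,0.0025,-0.118],"yaw":0},{"slide":[0.0015,0.0025,-0.118],"yaw":0}]' 25
python3 -m inch '[{"slide":[0,0,0],"yaw":0},{"slide":[0,0,0],"yaw":0},{"slide":[0,0,0],"yaw":0},{"slide":[0,0,0],"yaw":0},{"slide":[0,0,0],"yaw":0},{"slide":[0,0,0],"yaw":0},{"slide":[0,0,0],"yaw":0}]' 255 40
```

```text
clock: 10.93
position: [0.4379, -0.1287, 0.0228]
ee_rot: [0.732, 0.682, -0.002, -0.001]
ft_force: [-0.6, -0.3, 0.3]
grip_width: 0.904
grasp_force: 0.0
clock: 11.52
position: [0.4398, -0.1284, 0.0256]
ee_rot: [0.731, 0.682, 0.001, 0.001]
ft_force: [-1.6, -1.0, 7.8]
grip_width: 0.701
grasp_force: 44.0
```

```bash
python3 -m inch '[{"slide":[0,0,0.02],"yaw":0},{"slide":[0,0,0.055],"yaw":0},{"slide":[0,0,0.09],"yaw":0},{"slide":[0.022,-0.023,0.09],"yaw":0},{"slide":[0.045,-0.048,0.09],"yaw":0},{"slide":[0.07,-0.075,0.09],"yaw":0},{"slide":[0.095,-0.1,0.09],"yaw":0},{"slide":[0.12,-0.128,0.09],"yaw":0},{"slide":[0.145,-0.155,0.09],"yaw":0},{"slide":[0.165,-0.175,0.09],"yaw":0},{"slide":[0.1755,-0.1875,0.09],"yaw":0},{"slide":[0.1755,-0.1875,0.09],"yaw":0},{"slide":[0.1755,-0.1875,0.09],"yaw":0},{"slide":[0.1755,-0.1875,0.06],"yaw":0},{"slide":[0.1755,-0.1875,0.03],"yaw":0},{"slide":[0.1755,-0.1875,0.015],"yaw":0},{"slide":[0.1755,-0.1875,0.008],"yaw":0},{"slide":[0.1755,-0.1875,0.006],"yaw":0},{"slide":[0.1755,-0.1875,0.006],"yaw":0}]'
```

```text
clock: 13.1
position: [0.6143, -0.315, 0.0318]
ee_rot: [0.731, 0.682, 0.0, 0.0]
ft_force: [-0.2, 0.4, -1.3]
grip_width: 0.701
grasp_force: 44.3
```

```bash
python3 -m inch '[{"slide":[0,0,0],"yaw":0},{"slide":[0,0,0],"yaw":0},{"slide":[0,0,0],"yaw":0},{"slide":[0,0,0],"yaw":0},{"slide":[0,0,0.03],"yaw":0},{"slide":[0,0,0.07],"yaw":0},{"slide":[0,0,0.11],"yaw":0},{"slide":[-0.03,0.004,0.11],"yaw":0},{"slide":[-0.065,0.008,0.11],"yaw":0},{"slide":[-0.1,0.012,0.11],"yaw":0},{"slide":[-0.135,0.017,0.11],"yaw":0},{"slide":[-0.17,0.022,0.11],"yaw":0},{"slide":[-0.205,0.027,0.11],"yaw":0},{"slide":[-0.233,0.03,0.11],"yaw":0},{"slide":[-0.233,0.03,0.11],"yaw":0},{"slide":[-0.233,0.03,0.11],"yaw":0},{"slide":[-0.233,0.03,0.11],"yaw":0}]' 0
python3 w.py white .046 pics/w4.png
```

```text
clock: 14.52
position: [0.382, -0.2856, 0.1408]
ee_rot: [0.731, 0.682, 0.001, 0.001]
ft_force: [0.6, -0.3, 0.4]
grip_width: 1.0
grasp_force: 0.0
[ 0.3822 -0.2856  0.1407] close deg -4.0 t 14.57
seed px [256. 197.]
[ 0.3826 -0.2805] [0.062 0.066] 24.8
enclosing ((0.3834310472011566, -0.28010690212249756), 0.03345977142453194)
```

View pics/w4.png

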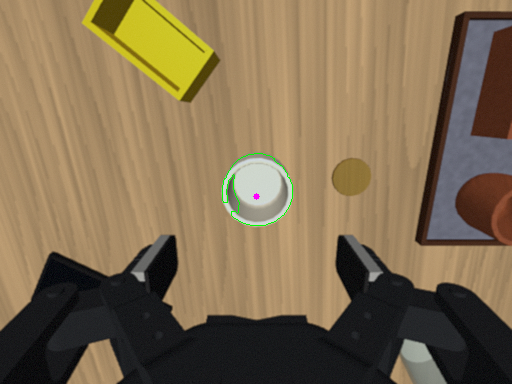

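The white cup's rim is centred near (257,192), about 4 mm further in +y. Nothing is near the fingers.

```bash
python3 -m inch '[{"slide":[0.001,0.004,-0.03],"yaw":0},{"slide":[0.001,0.004,-0.06],"yaw":0},{"slide":[0.001,0.004,-0.09],"yaw":0},{"slide":[0.001,0.004,-0.11],"yaw":0},{"slide":[0.001,0.004,-0.117],"yaw":0},{"slide":[0.001,0.004,-0.117],"yaw":0}]'
python3 -m inch '[{"slide":[0,0,0],"yaw":0},{"slide":[0,0,0],"yaw":0},{"slide":[0,0,0],"yaw":0},{"slide":[0,0,0],"yaw":0},{"slide":[0,0,0],"yaw":0},{"slide":[0,0,0],"yaw":0},{"slide":[0,0,0],"yaw":0}]' 255 40
```

```text
clock: 15.07
position: [0.3816, -0.2814, 0.0218]
ee_rot: [0.731, 0.682, -0.001, -0.001]
ft_force: [-1.3, 0.6, -0.1]
grip_width: 1.004
grasp_force: 0.0
clock: 15.65
position: [0.3832, -0.2822, 0.0249]
ee_rot: [0.731, 0.682, 0.001, 0.001]
ft_force: [-1.5, -0.9, 6.3]
grip_width: 0.731
grasp_force: 43.6
```

```bash
python3 -m inch '[{"slide":[0,0,0.02],"yaw":0},{"slide":[0,0,0.06],"yaw":0},{"slide":[0,0,0.1],"yaw":0},{"slide":[0.012,0.026,0.1],"yaw":0},{"slide":[0.026,0.058,0.1],"yaw":0},{"slide":[0.041,0.091,0.1],"yaw":0},{"slide":[0.056,0.124,0.1],"yaw":0},{"slide":[0.071,0.157,0.1],"yaw":0},{"slide":[0.086,0.19,0.1],"yaw":0},{"slide":[0.101,0.223,0.1],"yaw":0},{"slide":[0.116,0.256,0.1],"yaw":0},{"slide":[0.131,0.289,0.1],"yaw":0},{"slide":[0.146,0.322,0.1],"yaw":0},{"slide":[0.161,0.355,0.1],"yaw":0},{"slide":[0.176,0.388,0.1],"yaw":0},{"slide":[0.191,0.421,0.1],"yaw":0},{"slide":[0.206,0.454,0.1],"yaw":0},{"slide":[0.22,0.484,0.1],"yaw":0},{"slide":[0.226,0.498,0.1],"yaw":0},{"slide":[0.226,0.498,0.1],"yaw":0}]'
python3 -m inch '[{"slide":[0,0,0],"yaw":0},{"slide":[0,0,-0.03],"yaw":0},{"slide":[0,0,-0.065],"yaw":0},{"slide":[0,0,-0.085],"yaw":0},{"slide":[0,0,-0.092],"yaw":0},{"slide":[0,0,-0.094],"yaw":0},{"slide":[0,0,-0.094],"yaw":0}]'
```

```text
clock: 17.32
position: [0.6085, 0.2217, 0.124]
ee_rot: [0.729, 0.684, 0.001, -0.0]
ft_force: [-0.7, 0.2, -1.1]
grip_width: 0.73
grasp_force: 45.0
clock: 17.9
position: [0.6082, 0.2146, 0.031]
ee_rot: [0.732, 0.681, -0.0, 0.0]
ft_force: [0.1, 0.6, -1.2]
grip_width: 0.731
grasp_force: 44.5
```

```bash
python3 -m inch '[{"slide":[0,0,0],"yaw":0},{"slide":[0,0,0],"yaw":0},{"slide":[0,0,0],"yaw":0},{"slide":[0,0,0],"yaw":0},{"slide":[0,0,0.03],"yaw":0},{"slide":[0,0,0.07],"yaw":0},{"slide":[0,0,0.11],"yaw":0},{"slide":[-0.018,-0.024,0.115],"yaw":0},{"slide":[-0.04,-0.053,0.115],"yaw":0},{"slide":[-0.062,-0.083,0.115],"yaw":0},{"slide":[-0.084,-0.112,0.115],"yaw":0},{"slide":[-0.106,-0.141,0.115],"yaw":0},{"slide":[-0.128,-0.17,0.115],"yaw":0},{"slide":[-0.15,-0.2,0.115],"yaw":0},{"slide":[-0.171,-0.228,0.115],"yaw":0},{"slide":[-0.171,-0.228,0.115],"yaw":0},{"slide":[-0.171,-0.228,0.115],"yaw":0},{"slide":[-0.171,-0.228,0.115],"yaw":0}]' 0
python3 w.py black .058 pics/w5.png
```

```text
clock: 19.4
position: [0.4376, -0.0112, 0.1448]
ee_rot: [0.731, 0.682, 0.001, 0.0]
ft_force: [0.6, 0.5, 0.6]
grip_width: 0.997
grasp_force: 0.0
[ 0.4377 -0.0109  0.1446] close deg -4.0 t 19.45
seed px [256. 199.]
[ 0.4288 -0.1309] [0.172 0.546] 86.0
enclosing ((0.4227294623851776, -0.21664857864379883), 0.2731945812702179)
```

View pics/w5.png

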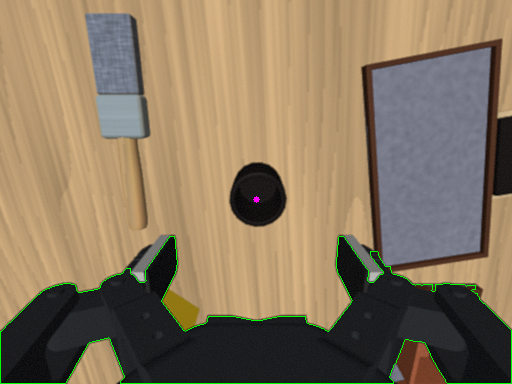

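The gripper got outlined in place of the beaker, but by eye the beaker's rim is at (258,198), right under the tool. The brush handle is clear at x≈138.

```bash
python3 -m inch '[{"slide":[0.001,0.001,-0.03],"yaw":0},{"slide":[0.001,0.001,-0.06],"yaw":0},{"slide":[0.001,0.001,-0.09],"yaw":0},{"slide":[0.001,0.001,-0.11],"yaw":0},{"slide":[0.001,0.001,-0.118],"yaw":0},{"slide":[0.001,0.001,-0.118],"yaw":0}]'
python3 -m inch '[{"slide":[0,0,0],"yaw":0},{"slide":[0,0,0],"yaw":0},{"slide":[0,0,0],"yaw":0},{"slide":[0,0,0],"yaw":0},{"slide":[0,0,0],"yaw":0},{"slide":[0,0,0],"yaw":0},{"slide":[0,0,0],"yaw":0},{"slide":[0,0,0],"yaw":0},{"slide":[0,0,0],"yaw":0}]' 255 40
python3 -m inch '[{"slide":[0,0,0.02],"yaw":0},{"slide":[0,0,0.05],"yaw":0},{"slide":[0,0,0.07],"yaw":0},{"slide":[0.03,0,0.07],"yaw":0},{"slide":[0.065,0.001,0.07],"yaw":0},{"slide":[0.1,0.002,0.07],"yaw":0},{"slide":[0.135,0.003,0.07],"yaw":0},{"slide":[0.165,0.003,0.07],"yaw":0},{"slide":[0.175,0.003,0.07],"yaw":0},{"slide":[0.175,0.003,0.07],"yaw":0},{"slide":[0.175,0.003,0.07],"yaw":0},{"slide":[0.175,0.003,0.04],"yaw":0},{"slide":[0.175,0.003,0.018],"yaw":0},{"slide":[0.175,0.003,0.008],"yaw":0},{"slide":[0.175,0.003,0.006],"yaw":0},{"slide":[0.175,0.003,0.006],"yaw":0}]'
```

```text
clock: 19.95
position: [0.4374, -0.0103, 0.0248]
ee_rot: [0.731, 0.682, -0.002, -0.0]
ft_force: [0.9, 0.6, 0.1]
grip_width: 0.996
grasp_force: 0.0
clock: 20.7
position: [0.4392, -0.0103, 0.0277]
ee_rot: [0.731, 0.682, 0.001, 0.0]
ft_force: [-2.0, 0.8, 6.7]
grip_width: 0.571
grasp_force: 40.6
clock: 22.03
position: [0.6121, -0.0075, 0.0329]
ee_rot: [0.731, 0.682, -0.0, -0.0]
ft_force: [0.4, 0.5, -1.5]
grip_width: 0.57
grasp_force: 41.5
```

Now I'll release, rise, back off and check.

```bash
python3 -m inch '[{"slide":[0,0,0],"yaw":0},{"slide":[0,0,0],"yaw":0},{"slide":[0,0,0],"yaw":0},{"slide":[0,0,0],"yaw":0},{"slide":[0,0,0.03],"yaw":0},{"slide":[0,0,0.07],"yaw":0},{"slide":[0,0,0.11],"yaw":0},{"slide":[0,0,0.15],"yaw":0},{"slide":[-0.03,0,0.19],"yaw":0},{"slide":[-0.07,0,0.2],"yaw":0},{"slide":[-0.11,0,0.2],"yaw":0},{"slide":[-0.15,0,0.2],"yaw":0},{"slide":[-0.18,0,0.2],"yaw":0},{"slide":[-0.2,0,0.2],"yaw":0},{"slide":[-0.2,0,0.2],"yaw":0},{"slide":[-0.2,0,0.2],"yaw":0}]' 0
python3 -c "
from h import *
for n in('top','scene'):
    f=camera(n)['frame']
    f=f[60:260,90:450] if n=='top' else f[80:340,40:440]
    cv2.imwrite(f'pics/end_{n}.png',cv2.resize(f[:,:,::-1],None,fx=2,fy=2,interpolation=2))"
```

```text
clock: 23.37
position: [0.4128, -0.0075, 0.2329]
ee_rot: [0.731, 0.682, 0.001, -0.0]
ft_force: [0.7, 0.9, 0.4]
grip_width: 0.996
grasp_force: 0.0
```

View pics/end_top.png

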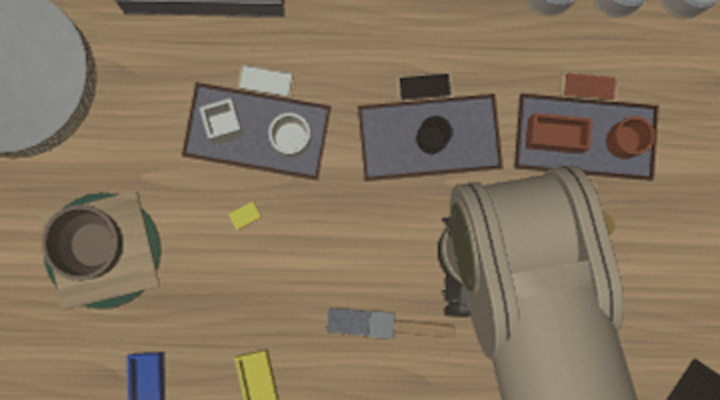

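View pics/end_scene.png

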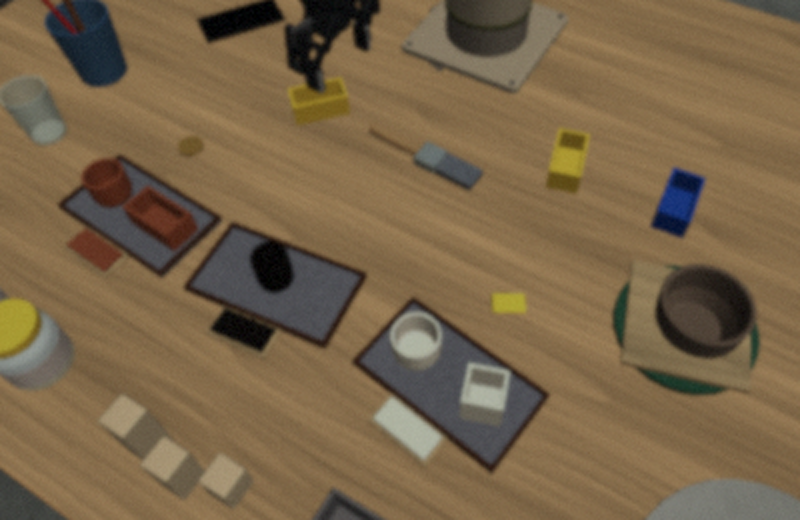

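Both views show all five pots upright on the right tray floors with clear gaps between them. The white pair is at (221,118) and (290,134), the beaker at (434,135), and the red pair at (559,132) and (631,137). The bowl is where it started, and the arm is touching nothing.

```bash
python3 -c "
from workcell import *
print(hand_in())"
```

```text
the job is handed in; nothing more can be done
None
```

All five pots are upright in the trays matching their clay, with gaps between those sharing a tray, the bowl was left undisturbed, and the job was handed in after about 23.5 s of robot time.

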